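# Hold a spread circlip at its groove on a clamped stub axle

## Robot

A 6-joint arm with a two-finger parallel gripper is mounted at the origin on the work surface. World frame = base frame: x ahead of the robot, y to its left, z up, the work surface at z = 0. Lengths are in m, angles in rad, forces in N, time in s.
With the tool pointing down it reaches from about 0.3 to 0.775 m from the base axis. Payload 14.6 kg.
Tool frame: the origin (TCP) lies midway between the tips of the shut fingers; the grasp point (between the pads) lies 19 mm behind it; z points along the fingers, y is the line along which they close (so a half turn about z gives the same grasp; the last joint's range is limited). The gripper opens to 94 mm and grips with 3 to 60 N. Pads are 16 mm wide; open, the fingers measure 119 mm over their backs; the gripper's body (75 mm by 177 mm) begins 78 mm behind the grasp point.
Start: joints at [1.281, 0.3, 1.521, -0, 1.321, -0.067], TCP at [0.122, 0.536, 0.182] pointing down, gripper open.
Joint ranges: [-3.03, 3.03], [-0.79, 2.21], [0.23, 2.52], [-1.04, 4.18], [0, 3.07], [-2.55, 2.55]. Speed limits (rad/s): [2.22, 2.22, 2.57, 3.14, 3.14, 3.14].

## Interface

Orientations are given as [roll, pitch, yaw] about the fixed x, y, z axes, in that order (R = Rz(yaw) Ry(pitch) Rx(roll)).
In Python, from station import ctrl gives the robot as it stands. The module is installed in compiled form; this text tells all that it offers.
- The arm moves only by the tool servo_tool, never from a script. Its argument "plan" is a list of rows, each a list of 7 numbers: the opening in per cent of the stroke, from 0 (shut) to 100 (fully open), then the shift along the tool's x, y, z in m, then the turn, a rotation vector about the tool's x, y, z in rad. A call has exactly 8 rows; each row shifts and turns the commanded pose from where the row before left it, along the tool's axes as they then stand; what a row does not reach is not made up. A row lasts 1/8 s, in which the tool goes at most 62.5 mm and 10.7 degrees, less where a joint would pass 70% of its speed; a pose out of reach is approached as far as the arm can. A call with a gripper value outside its range is refused whole. The fingers move at their own pace and stop on an object; "force" is the grip in N (left out, the last holds). Time passes only in rows, so rows that do not move let the fingers close, or fill a call up. It gives the time, the measured TCP pose, the force, the opening and the grip force at its end, in the units of the state.
- ctrl.get_obs(): the state, without advancing time (a new reading comes with each control period).
- ctrl.camera(name): name is "side" or "top" or "wrist"; returns a dict with "pixels" (480x640x3 uint8, red, green, blue), "z_map" (480x640 float32, m along the optical axis (not along the pixel's ray), 0 where there is no reading), "mtx" (3x3 intrinsics, pixels), "dist" ([k1, k2, p1, p2, k3] as OpenCV has them; the pictures are not rectified), "pose" (4x4, takes a point from camera to world coordinates). Camera axes: x right, y up, looking along -z (the intrinsics and any distortion apply to the point x, -y, -z); pixel columns grow to the right and rows downward; lengths in m; the calibration is good to about 2 mm. A picture is of the moment at which its call begins.
- ctrl.hand_in(): hands the job in; it is judged then, once.
The state is a dict: "time_s": time; "qpos": joint angles; "joint_vel": joint speeds; "tau": joint torques, N m; "ee_pos": TCP position; "eef_rot": TCP orientation; "force": force on the tool from outside, world axes, zero at the start; "moment": the same for the moment, N m; "grip_width": finger opening in m; "grip_force": force on a finger pad.
Only numpy, scipy, OpenCV 4.12 (cv2) and the standard library are available. Lean on these libraries where they do the work, as an engineer would, in place of code of your own. Each camera call takes 0.05 s, during which the arm holds its last target. There are 200 camera calls.

## Task

Clamp the stub axle in its check nest: swing the toggle clamp's handle over and right down, past its dead centre, so that the rubber pad presses on the flange. Then take the circlip pliers, which already have the circlip on their tips, out of their stand by the handles, squeeze them to their stop so that the ring is fully spread, and slide the ring squarely down over the end of the shaft, without forcing it, until it lies at the groove just above the bearing. Finish while holding it there: keep the pliers squeezed and the ring spread at the groove, do not let go, and leave the clamp shut and the other things on the bench where they are.

Things in the scene. Friction and masses are not known exactly. Their poses are not given: they have to be found in the camera images.
- fixture: Check nest, fixed: aluminium base plate 130 (x) x 235 (y) x 12 mm, steel nest plate (top at z = 20) with four low edge stops. Origin on the bench under the shaft's axis, z up; the plate spans y = -160 to +75 mm in its own frame. The toggle clamp stands at its -y end and works in its plane x = 0.
- clamp_arm (a joint): Toggle clamp's arm (four-bar: base, arm, handle, link). 0 rad: open, arm raised 75 degrees, handle upright (start); about 1.28: shut, arm level, pad pressing about 7 N on the flange. Friction holds it where it is left; 2 to 6 N near the handle's end moves it. The raised arm reaches 112 mm above the bench, between handle and axle.
- clamp_pad: Rubber pad (16 mm across, sprung 3.5 mm) under the outer end of the clamp arm. Shut, it stands on the flange 48 mm from the shaft's axis on the fixture's -y side.
- clamp_handle_end (a point): Outer end of the clamp handle, a straight bar, 14 mm round black plastic over its outer 75 mm. In the fixture's plane x = 0 (y, z in mm) it goes from (-130, 175) open, upright, over (-160, 172), (-183, 163), (-199, 150), (-211, 132), (-217, 113) to (-223, 69) shut, level, at its stop. Dead centre is at z = 82; below that it stays shut.
- clamp_handle_pin (a point): Pin on which the clamp handle turns, 121 mm from its outer end. It travels with the arm: at the seven places of the handle's end it is at (-116, 55), (-116, 60), (-114, 64), (-111, 68), (-107, 70), (-104, 72), (-102, 72) (fixture y, z in mm). The upright handle is pushed away from the axle and down.
- axle: Steel stub axle standing loose in the nest; origin at the centre of its flange's underside, 20 mm above the bench, z up the shaft. Flange 76 (x) x 116 (y) x 12 mm, hub 52 mm across to z = 24, ball bearing 68 mm across to its flat top at z = 39, groove (37 mm across) z = 39 to 42.5, shaft 40 mm across to z = 59, taper to 34 mm across at the end, z = 63.
- groove (a point): Middle of the groove on the shaft's axis, 40.5 mm above the axle's origin. The bearing's top face lies 1.5 mm lower.
- shaft_end (a point): Centre of the shaft's upper end face, 63 mm above the axle's origin, 83 mm above the bench.
- stand: Pliers stand, fixed; origin on the bench under the parked pliers. Base 125 x 90 x 10 mm, upright plate at its -x side, two level prongs (top z = 108, |y| = 15.5 to 29.5 mm) reaching to x = 16, open to +x. The pliers' collars rest on the prongs between 5 mm ridges, the ring below them: lift about 12 mm, draw out to +x by 35 mm or more, then raise.
- pliers: Straight outside-circlip pliers, 183 mm long, 0.22 kg, parked tips down. Origin at the pivot (94 mm above the bench when parked), z up along the handles, x towards the ring's middle, y across the handles. Black handles 14 mm thick along x and 10 along y, from 16 to 118 mm above the pivot; their tips, 64 mm below it, part when the handles are squeezed.
- grip (a point): Where to grip the pliers: between the handles, 85 mm above the pivot, from above with a finger outside each handle (closing along the pliers' y). There they measure 54 mm over their outer sides released (65 at their top), about 25 mm and parallel at the stop; the spring pushes back with 8 N at first, 15 N at the stop.
- handle_l (a joint): Turn of each pliers handle (both move alike). 0 rad: released, ring relaxed; 0.17 rad: squeezed to the built-in stop, ring fully spread. Over 0.14 the ring counts as spread.
- ring_centre (a point): Middle of the circlip's opening, at half its thickness: open steel ring 2.5 mm thick, 5 mm wide, square to the pliers, its eyes hooked on the tips (it stays on). 63 mm below the pivot (148 below grip), 21.5 mm from the pliers' axis to +x. Inside 38 mm relaxed, 44 mm spread. On the bearing's face it is 40.25 mm above the axle's origin.
- spare_bearing: Bystander: ball bearing 68 mm across and 15 mm high lying flat on the bench; origin at the centre of its underside. Leave it.
- plug_gauge: Bystander: double-ended plug gauge 119 mm long, 20 mm high, lying on the bench; origin at the underside of its handle. Leave it.
- gauge_box: Bystander: closed wooden gauge-block box 90 x 60 x 33 mm; origin at the centre of its underside. Leave it.
There are look-alikes about, which are no part of the job. Leave any green look-alike of the axle alone.

How it is judged:
On the way, in this order (a step that is already met when the one before it is completed fails the run):
1. the toggle clamp is shut past its dead centre with its pad pressing on the flange (value of joint clamp_arm above 1.22 rad and z of clamp_handle_end in the frame of fixture below 0.079 m and contact force between clamp_pad and axle above 3 N), for 0.2 s.
2. the circlip, spread by the pliers, is over the end of the shaft (value of joint handle_l above 0.14 rad and horizontal distance between ring_centre and groove below 0.006 m and z of ring_centre in the frame of axle between 0.046 and 0.061 m).
At the end, for the whole second after the job is handed in: Clamp shut past dead centre, pad on the axle (over 3 N). Fingers grip the pliers, squeezed over 0.14 rad; ring centred on the shaft within 5 mm, on the bearing or up to 2.5 mm above, square within 0.12 rad, pressing under 20 N, still, off the stand. Axle upright, bystanders within 30 mm (all of step 1 and value of joint handle_l above 0.14 rad and z of ring_centre in the frame of axle between 0.038 and 0.043 m and horizontal distance between ring_centre and groove below 0.005 m and angle between the z axis of pliers and the z axis of axle, either way round below 0.12 rad and contact force between the fingers and pliers above 5 N and contact force between pliers and axle below 20 N and contact force between pliers and stand below 0.1 N and linear speed of pliers below 0.02 m/s and angle between axle's own z axis and vertical below 0.05 rad and distance of each of spare_bearing, plug_gauge, gauge_box from where it was at the start of the episode below 0.03 m); the arm keeps its last pose, push and grip.
It fails at once if the pliers or the ring are forced against the axle (over 50 N) (contact force between pliers and axle above 50 N).
It fails at once if the axle is tipped or lifted out of its nest (angle between axle's own z axis and vertical above 0.15 rad or z of axle in the frame of fixture above 0.035 m).
It fails at once if a bystander is pushed away (over 30 mm) (distance of any of spare_bearing, plug_gauge, gauge_box from where it was at the start of the episode above 0.03 m).
It also fails if it takes over 58 s, if anything falls off the work surface, if the arm or the gripper's body presses on something with over 40 N, if the wrist force passes 120 N, or if a joint passes its speed limit or range.

## Working session

There is one attempt and no reset: what is moved stays moved. The work goes in short steps, Python scripts to look and compute and a tool call to move; the robot and the scene stay as the last step left them, time stands still between calls to the robot, and variables do not carry over. Pictures are saved under pics/ and viewed, at most 10 in all, crops included, and the job is handed in when it is done.

Besides the shell and the picture viewer there is one more tool, called after ">>>" by a JSON object that holds its "name" and its "arguments", one argument or row to a line. servo_tool: Moves the arm, as the interface text tells. Its arguments: {"type":"object","properties":{"plan":{"type":"array","items":{"type":"array","items":{"type":"number"}}},"force":{"type":"number"}},"required":["plan"]}

```bash
mkdir -p pics; cat > h.py <<'E'
import numpy as np,cv2
from station import ctrl
def cloud(c):
    h,w=c["z_map"].shape
    u,v=np.meshgrid(np.arange(w),np.arange(h))
    p=cv2.undistortPoints(np.stack([u,v],-1).reshape(-1,1,2).astype(np.float64),c["mtx"],np.array(c["dist"])).reshape(h,w,2)
    z=c["z_map"].astype(float)
    P=np.stack([p[...,0]*z,-p[...,1]*z,-z,np.ones_like(z)],-1)@np.array(c["pose"]).T
    P=P[...,:3]; P[z==0]=np.nan
    return P
def snap(n,f):
    c=ctrl.camera(n); np.savez("pics/"+f+".npz",P=cloud(c),img=c["pixels"]); cv2.imwrite("pics/"+f+".png",c["pixels"][...,::-1]); return c
E
python3 - <<'E'
from h import *
for n in("top","side"):
    c=snap(n,n+"0"); print(n,np.round(c["pose"],3))
print(ctrl.get_obs())
E
```

```text
top [[ 0.14   0.964 -0.224  0.312]
 [-0.99   0.137 -0.028 -0.059]
 [ 0.003  0.226  0.974  1.182]
 [ 0.     0.     0.     1.   ]]
side [[ 0.817 -0.379  0.436  1.037]
 [ 0.577  0.545 -0.608 -0.755]
 [-0.008  0.748  0.664  0.881]
 [ 0.     0.     0.     1.   ]]
{'time_s': 0.1, 'qpos': array([ 1.28141417e+00,  3.00383953e-01,  1.52149997e+00, -1.20073430e-05,
        1.32069000e+00, -6.66552588e-02]), 'joint_vel': array([-0.00074097, -0.00202095, -0.00113548,  0.00021806,  0.00190344,
       -0.00040616]), 'tau': array([ 1.66350219e-03, -5.32652414e+01, -3.53278327e+01,  7.09709153e-02,
        2.36094289e-02, -3.73308740e-05]), 'ee_pos': array([0.12145444, 0.53616807, 0.18176845]), 'eef_rot': array([-3.14061278e+00, -5.37537171e-05,  2.91886871e+00]), 'force': array([-0.13491181, -0.44902672, -0.67114481]), 'moment': array([-0.01809409,  0.01623989, -0.02122907]), 'grip_force': 0.0, 'grip_width': 0.09387174022084643}
```

View pics/top0.png

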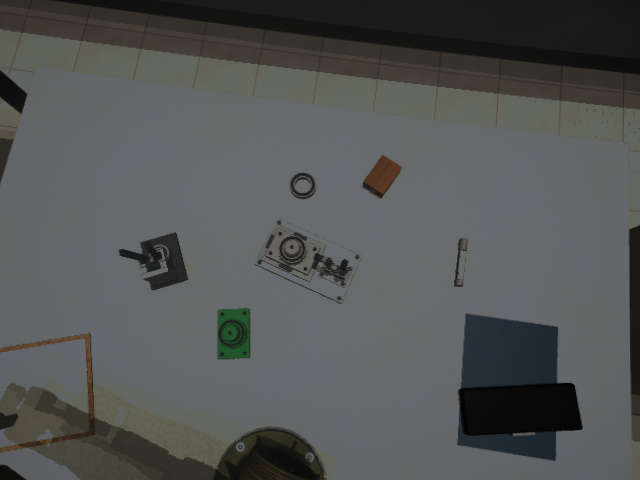

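View pics/side0.png

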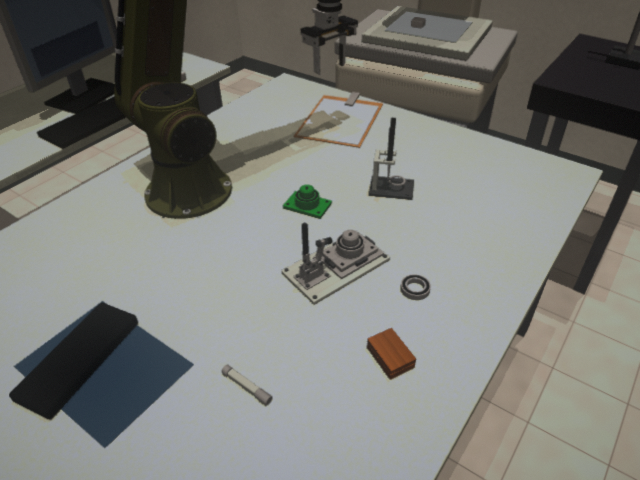

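The top view shows two candidates. The steel axle is at (292,249) in the nest with the clamp at (335,268). The green look-alike is at (233,333) and stays untouched. The stand with the pliers is at (160,262). Side view: clamp handle end (305,226), axle (350,243), pliers (392,140). Next I measure, and save an enlarged crop.

```bash
python3 - <<'E'
from h import *
for n,boxes in (("top0",{"fix":(250,210,370,310),"stand":(112,228,192,295)}),("side0",{"fix":(275,215,395,305),"stand":(360,112,420,205)})):
    d=np.load("pics/"+n+".npz");P=d["P"]
    for k,(a,b,c,e) in boxes.items():
        Q=P[b:e,a:c].reshape(-1,3);Q=Q[np.isfinite(Q[:,2])]
        print(n,k,"zhist",np.histogram(Q[:,2],bins=np.arange(-.005,.24,.01))[0])
        def sl(lo,hi): return Q[(Q[:,2]>lo)&(Q[:,2]<hi)]
        if k=="fix":
            for lo,hi in((.008,.016),(.054,.064),(.079,.087),(.088,.12),(.12,.18)):
                s=sl(lo,hi)
                if len(s)>4: print(lo,hi,len(s),np.round(s.mean(0),4),[np.round(x,4) for x in cv2.minAreaRect(s[:,:2].astype(np.float32))])
        else:
            for lo,hi in((.006,.014),(.104,.112),(.115,.15),(.15,.2),(.2,.23)):
                s=sl(lo,hi)
                if len(s)>4: print(lo,hi,len(s),np.round(s.mean(0),4),[np.round(x,4) for x in cv2.minAreaRect(s[:,:2].astype(np.float32))])
t=cv2.imread("pics/top0.png");s=cv2.imread("pics/side0.png")
f=lambda i,a,b,c,d:cv2.resize(i[b:d,a:c],(400,300),interpolation=cv2.INTER_CUBIC)
cv2.imwrite("pics/crop0.png",np.vstack([np.hstack([f(t,250,215,370,305),f(t,110,225,190,285+0)]),np.hstack([f(s,275,215,395,305),f(s,335,110,455,200)])]))
E
```

```text
top0 fix zhist [6831 2014 1070  887  140   58  443   41  231   12   52   72    5    4
    5    5    7    5   30    2    0    0    0    0]
0.008 0.016 1951 [ 0.5129 -0.0392  0.0126] [array([ 0.534 , -0.0236]), array([0.2175, 0.2816]), np.float64(4.8541)]
0.054 0.064 451 [0.5284 0.0051 0.0598] [array([ 0.5244, -0.0255]), array([0.1753, 0.0662]), np.float64(76.8276)]
0.079 0.087 155 [0.5351 0.021  0.0815] [array([ 0.5219, -0.0282]), array([0.1543, 0.0378]), np.float64(74.4882)]
0.088 0.12 132 [ 0.5123 -0.0527  0.1057] [array([ 0.5174, -0.0395]), array([0.1336, 0.0163]), np.float64(72.9527)]
0.12 0.18 43 [ 0.4964 -0.0966  0.1579] [array([ 0.4996, -0.0971]), array([0.0133, 0.0129]), np.float64(83.4343)]
top0 stand zhist [3088 1100   68   89   40   33   34   34   28   43   82  362   41   24
   20   25   23   24   34   27   27   63    8    0]
0.006 0.014 948 [0.4794 0.3378 0.0102] [array([0.466 , 0.3743]), array([0.1571, 0.1932]), np.float64(9.7812)]
0.104 0.112 312 [0.444  0.326  0.1083] [array([0.4499, 0.3318]), array([0.057 , 0.0592]), np.float64(26.5209)]
0.115 0.15 96 [0.4588 0.3371 0.
[... 994 characters left out ...]
t64(83.1636)]
side0 stand zhist [3894  918   21   76   29   22   26   29   21   19   59  171   21   16
   17   18   15   16   21   32   35   35    0    0]
0.006 0.014 805 [0.4442 0.3731 0.0098] [array([0.3606, 0.5007]), array([0.1617, 0.5003]), np.float64(32.6837)]
0.104 0.112 164 [0.4467 0.3255 0.1082] [array([0.449 , 0.3312]), array([0.0574, 0.0699]), np.float64(25.8896)]
0.115 0.15 64 [0.4673 0.325  0.1317] [array([0.4633, 0.3316]), array([0.0277, 0.0461]), np.float64(23.7142)]
0.15 0.2 112 [0.4667 0.3267 0.18  ] [array([0.463 , 0.3338]), array([0.0138, 0.0599]), np.float64(24.9913)]
0.2 0.23 50 [0.4634 0.3342 0.2075] [array([0.4642, 0.3331]), array([0.0135, 0.0684]), np.float64(26.5502)]
```

View pics/crop0.png

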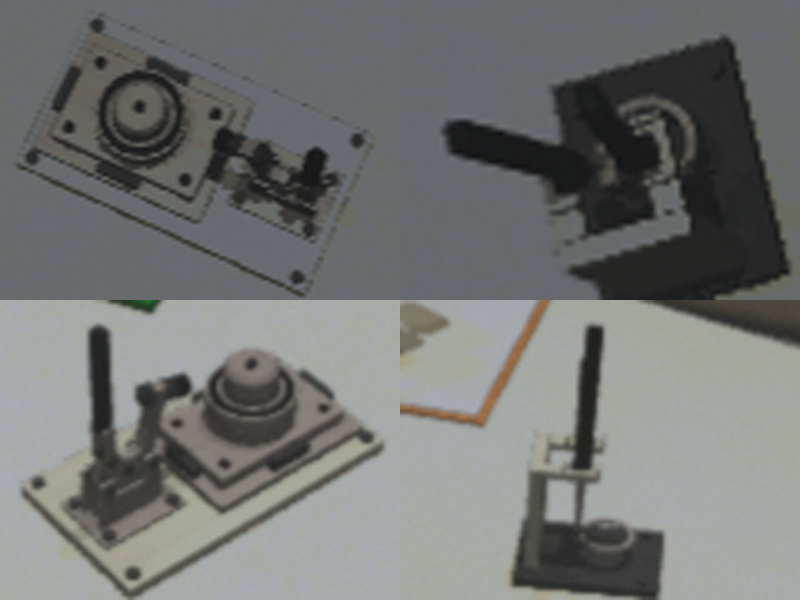

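The crop confirms the choice: the steel axle sits in the nest beside the toggle clamp, with the pad arm raised. The pliers stand upright in the dark stand, ring below. Now refined fits.

```bash
python3 - <<'E'
from h import *
from scipy.optimize import least_squares
def circ(s):
    r=least_squares(lambda p:np.hypot(s[:,0]-p[0],s[:,1]-p[1])-p[2],[*s.mean(0)[:2],.03],loss="soft_l1",f_scale=.001);return np.round(r.x,4)
A=np.array([.533,.0225])
for n in("top0","side0"):
    P=np.load("pics/"+n+".npz")["P"];Q=P[np.isfinite(P[...,2])]
    d=np.hypot(*(Q[:,:2]-A).T)
    e=Q[(abs(Q[:,2]-.083)<.003)&(d<.03)]; b=Q[(abs(Q[:,2]-.059)<.002)&(d<.045)]
    for nm,s in(("end",e),("brg",b)):
        h=cv2.convexHull(s[:,:2].astype(np.float32))[:,0]
        print(n,nm,len(s),np.median(s[:,2]).round(4),"enc",cv2.minEnclosingCircle(h),"fit",circ(h))
    # plate edges
    m=Q[(Q[:,2]>.008)&(Q[:,2]<.024)&(d<.26)&(Q[:,0]>.38)&(Q[:,1]>-.17)&(Q[:,1]<.12)]
    import scipy.spatial as sp
    t=sp.cKDTree(m[:,:2]);m=m[[len(x)>15 for x in t.query_ball_point(m[:,:2],.008)]]
    print("plate",cv2.minAreaRect(m[:,:2].astype(np.float32)))
    # handle clamp
    g=Q[(Q[:,2]>.1)&(Q[:,2]<.18)&(np.hypot(*(Q[:,:2]-[.5,-.098]).T)<.03)]
    for lo in(.12,.14,.16): 
        s=g[(g[:,2]>lo)&(g[:,2]<lo+.02)]
        if len(s)>3: print("clh",lo,cv2.minAreaRect(s[:,:2].astype(np.float32))[:2])
    print("clh top",g[:,2].max(),g[g[:,2]>.172].mean(0))
    # stand
    c0=np.array([.463,.335]);ds=np.hypot(*(Q[:,:2]-c0).T)
    r=Q[(Q[:,2]>.027)&(Q[:,2]<.036)&(ds<.06)];print("ring",len(r),np.median(r,0),cv2.minAreaRect(r[:,:2].astype(np.float32)))
    m=Q[(Q[:,2]>.0075)&(Q[:,2]<.0125)&(ds<.12)]
    t=sp.cKDTree(m[:,:2]);m=m[[len(x)>12 for x in t.query_ball_point(m[:,:2],.008)]]
    print("base",cv2.minAreaRect(m[:,:2].astype(np.float32)))
    for lo,hi in((.165,.175),(.175,.185),(.19,.2),(.2,.213)):
        s=Q[(Q[:,2]>lo)&(Q[:,2]<hi)&(ds<.06)]
        if len(s)>5:
            print("h",lo,len(s),cv2.minAreaRect(s[:,:2].astype(np.float32)))
E
```

```text
top0 end 115 0.0816 enc ((0.5368614792823792, 0.02728940360248089), 0.020240936428308487) fit [0.537  0.027  0.0194]
top0 brg 236 0.0594 enc ((0.5372353196144104, 0.02720705047249794), 0.034052614122629166) fit [0.5373 0.027  0.0333]
plate ((0.5939154028892517, -0.02783443033695221), (0.24596229195594788, 0.2704300284385681), 73.77253723144531)
clh 0.12 ((0.49517878890037537, -0.09782671183347702), (0.0027859280817210674, 0.011713455431163311))
clh 0.14 ((0.4956115186214447, -0.09590612351894379), (0.012461005710065365, 0.003724896814674139))
clh 0.16 ((0.5000180602073669, -0.0972432866692543), (0.012862792238593102, 0.012082856148481369))
clh top 0.17975260510850433 [ 0.4984429  -0.09663575  0.17783562]
ring 88 [0.4867522  0.33162082 0.03254879] ((0.46573787927627563, 0.33775776624679565), (0.09077782183885574, 0.05778934806585312), 24.79712677001953)
base ((0.47334179282188416, 0.3424323499202728), (0.12497038394212723, 0.08827084302902222), 25.00446891784668)
h 0.165 24 ((0.46245044469833374, 0.3348565399646759), (0.013543237000703812, 0.04621443152427673), 26.158710479736328)
h 0
[... 1096 characters left out ...]
.03231844] ((0.462588369846344, 0.3373006582260132), (0.09102669358253479, 0.05242505297064781), 33.127620697021484)
base ((0.4803103506565094, 0.3376750349998474), (0.10372772812843323, 0.06999539583921432), 22.898344039916992)
h 0.165 16 ((0.46346208453178406, 0.33381974697113037), (0.011355480179190636, 0.04663495346903801), 22.94283676147461)
h 0.175 21 ((0.4636703431606293, 0.3320871591567993), (0.013435018248856068, 0.04865017905831337), 25.855201721191406)
h 0.19 41 ((0.4630545377731323, 0.33377712965011597), (0.013686783611774445, 0.0598628893494606), 24.86385726928711)
h 0.2 44 ((0.46334269642829895, 0.3348442316055298), (0.013489793986082077, 0.06441522389650345), 26.6849365234375)
```

```bash
cat >> h.py <<'E'
from scipy.spatial.transform import Rotation as R
A=np.array([.5372,.0268]); FY=np.array([.281,.960])
def fx(y,z,x=0): return [*(A+y*FY+x*np.array([.960,-.281])),z]
def rows(tg,grip,start=None,drop=(0,0,0)):
    "tg: list of (xyz,yaw) per row, tool straight down"
    o=ctrl.get_obs()
    p,r=(o["ee_pos"],R.from_euler("xyz",o["eef_rot"])) if start is None else (np.array(start[0]),R.from_euler("xyz",[np.pi,0,start[1]]))
    for (q,yw) in tg:
        r2=R.from_euler("xyz",[np.pi,0,yw]); s=r.inv().apply(np.array(q)-p); w=(r.inv()*r2).as_rotvec()
        print([grip]+[round(float(v),4) for v in s]+[round(float(v),3) for v in w],round(float(np.linalg.norm(s)),3),round(float(np.degrees(np.linalg.norm(w))),1))
        p,r=np.array(q),r2
def interp(a,b,n): # between (xyz,yaw)
    return [(np.array(a[0])+(np.array(b[0])-np.array(a[0]))*k/n, a[1]+(b[1]-a[1])*k/n) for k in range(1,n+1)]
E
python3 - <<'E'
from h import *
o=ctrl.get_obs(); s=(o["ee_pos"],o["eef_rot"][2])
m=([.30,.27,.26],2.10); e=(fx(-.096,.25),1.286); e2=(fx(-.096,.15),1.286)
rows(interp(s,m,7)+interp(m,e,7)+interp(e,e2,2),0)
E
```

```text
[0, -0.0333, -0.0315, -0.0111, -0.001, 0.0, 0.117] 0.047 6.7
[0, -0.0367, -0.0274, -0.0112, 0.0, -0.0, 0.117] 0.047 6.7
[0, -0.0397, -0.0229, -0.0112, 0.0, -0.0, 0.117] 0.047 6.7
[0, -0.0421, -0.0181, -0.0112, -0.0, -0.0, 0.117] 0.047 6.7
[0, -0.0439, -0.0131, -0.0112, -0.0, -0.0, 0.117] 0.047 6.7
[0, -0.0451, -0.0079, -0.0112, 0.0, -0.0, 0.117] 0.047 6.7
[0, -0.0457, -0.0025, -0.0112, 0.0, -0.0, 0.117] 0.047 6.7
[0, -0.0565, 0.0017, 0.0014, 0.0, -0.0, 0.116] 0.057 6.7
[0, -0.0559, 0.0083, 0.0014, 0.0, -0.0, 0.116] 0.057 6.7
[0, -0.0546, 0.0147, 0.0014, 0.0, -0.0, 0.116] 0.057 6.7
[0, -0.0525, 0.021, 0.0014, 0.0, -0.0, 0.116] 0.057 6.7
[0, -0.0497, 0.0269, 0.0014, -0.0, -0.0, 0.116] 0.057 6.7
[0, -0.0463, 0.0325, 0.0014, 0.0, -0.0, 0.116] 0.057 6.7
[0, -0.0422, 0.0376, 0.0014, -0.0, -0.0, 0.116] 0.057 6.7
[0, -0.0, -0.0, 0.05, 0.0, 0.0, 0.0] 0.05 0.0
[0, 0.0, -0.0, 0.05, 0.0, 0.0, 0.0] 0.05 0.0
```

>>> {"name": "servo_tool", "arguments": {
  "plan": [
    [0, -0.033, -0.0315, -0.011, 0, 0, 0.117],
    [0, -0.037, -0.027, -0.011, 0, 0, 0.117],
    [0, -0.04, -0.023, -0.011, 0, 0, 0.117],
    [0, -0.042, -0.018, -0.011, 0, 0, 0.117],
    [0, -0.044, -0.013, -0.011, 0, 0, 0.117],
    [0, -0.045, -0.008, -0.011, 0, 0, 0.117],
    [0, -0.046, -0.0025, -0.011, 0, 0, 0.117],
    [0, -0.0565, 0.002, 0, 0, 0, 0.116]
  ],
  "force": 20
}}

```text
time_s: 1.1
ee_pos: [0.3314, 0.2212, 0.2599]
eef_rot: [3.14, -0.0, 1.981]
force: [1.3, 0.6, 0.0]
grip_width: 0.0176
grip_force: 0.0
```

>>> {"name": "servo_tool", "arguments": {
  "plan": [
    [0, -0.056, 0.008, 0, 0, 0, 0.116],
    [0, -0.055, 0.015, 0, 0, 0, 0.116],
    [0, -0.0525, 0.021, 0, 0, 0, 0.116],
    [0, -0.05, 0.027, 0, 0, 0, 0.116],
    [0, -0.046, 0.0325, 0, 0, 0, 0.116],
    [0, -0.042, 0.038, 0, 0, 0, 0.116],
    [0, 0, 0, 0, 0, 0, 0],
    [0, 0, 0, 0, 0, 0, 0]
  ]
}}

```text
time_s: 2.1
ee_pos: [0.5116, -0.065, 0.2589]
eef_rot: [-3.141, -0.0, 1.288]
force: [-1.1, -0.1, -0.1]
grip_width: 0.0002
grip_force: 0.0
```

```bash
python3 - <<'E'
from h import *
print(fx(-.096,.25))
e=(fx(-.096,.20),1.286)
P=[(fx(-.096,.15),1.286)]+[(fx(y/1e3,z/1e3),1.286) for y,z in((-104,150),(-113,150),(-125,150),(-137,149))]
rows([e]+P,0)
E
```

```text
[np.float64(0.510224), np.float64(-0.06535999999999999), 0.25]
[0, -0.0007, -0.0012, 0.0589, -0.001, -0.0, 0.002] 0.059 0.1
[0, 0.0, -0.0, 0.05, 0.0, 0.0, 0.0] 0.05 0.0
[0, -0.008, 0.0, 0.0, 0.0, 0.0, 0.0] 0.008 0.0
[0, -0.009, 0.0, 0.0, 0.0, 0.0, 0.0] 0.009 0.0
[0, -0.012, 0.0, 0.0, 0.0, 0.0, 0.0] 0.012 0.0
[0, -0.012, 0.0, 0.001, 0.0, 0.0, 0.0] 0.012 0.0
```

>>> {"name": "servo_tool", "arguments": {
  "plan": [
    [0, -0.001, -0.001, 0.059, 0, 0, 0],
    [0, 0, 0, 0.05, 0, 0, 0],
    [0, -0.008, 0, 0, 0, 0, 0],
    [0, -0.009, 0, 0, 0, 0, 0],
    [0, -0.011, 0, 0, 0, 0, 0],
    [0, -0.012, 0, 0.001, 0, 0, 0],
    [0, -0.01, 0, 0.002, 0, 0, 0],
    [0, -0.009, 0, 0.003, 0, 0, 0]
  ]
}}

```text
time_s: 3.1
ee_pos: [0.494, -0.1234, 0.1443]
eef_rot: [3.141, 0.0, 1.288]
force: [0.1, 0.8, 1.2]
grip_width: 0.0005
grip_force: 0.4
```

```bash
python3 - <<'E'
from h import *
o=ctrl.get_obs(); d=o["ee_pos"][:2]-A; print("f y,x",d@FY,d@[.96,-.281],o["ee_pos"][2],o["force"])
snap("side","side1")
i=cv2.imread("pics/side1.png")[190:310,255:415];cv2.imwrite("pics/c1.png",cv2.resize(i,(800,600)))
E
```

```text
f y,x -0.15635796108968464 0.000783868155951502 0.14425537559723312 [0.11565013 0.81066998 1.23411045]
```

View pics/c1.png

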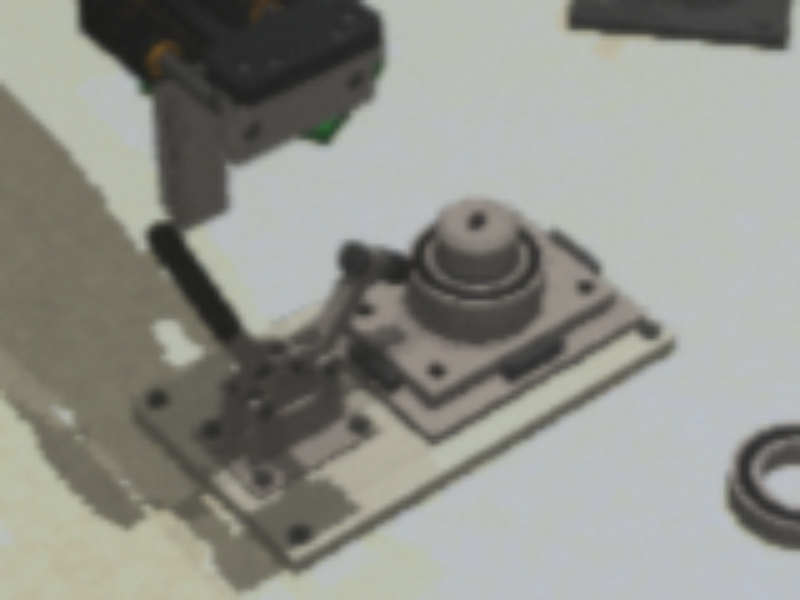

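The clamp handle (around (190,270) in the crop) is leaning away from the axle, with the fingertip bearing on its inner side near the end. I'll continue a little further inward.

>>> {"name": "servo_tool", "arguments": {
  "plan": [
    [0, -0.003, 0, 0.006, 0, 0, 0],
    [0, -0.003, 0, 0.006, 0, 0, 0],
    [0, -0.0045, 0, 0.006, 0, 0, 0],
    [0, -0.004, 0, 0.0055, 0, 0, 0],
    [0, -0.0025, 0, 0.006, 0, 0, 0],
    [0, -0.002, 0, 0.007, 0, 0, 0],
    [0, -0.0025, 0, 0.009, 0, 0, 0],
    [0, -0.002, 0, 0.009, 0, 0, 0]
  ]
}}

```text
time_s: 4.15
ee_pos: [0.4875, -0.1454, 0.0891]
eef_rot: [-3.141, 0.0, 1.288]
force: [-0.7, 0.4, 0.1]
grip_width: 0.0003
grip_force: 0.2
```

>>> {"name": "servo_tool", "arguments": {
  "plan": [
    [0, -0.001, 0, 0.005, 0, 0, 0],
    [0, -0.001, 0, 0.004, 0, 0, 0],
    [0, 0, 0, 0.003, 0, 0, 0],
    [0, 0, 0, 0.0015, 0, 0, 0],
    [0, 0, 0, 0.001, 0, 0, 0],
    [0, 0, 0, 0, 0, 0, 0],
    [0, 0, 0, 0, 0, 0, 0],
    [0, 0, 0, 0, 0, 0, 0]
  ]
}}

```text
time_s: 5.15
ee_pos: [0.4871, -0.1472, 0.0753]
eef_rot: [3.141, 0.0, 1.288]
force: [0.6, 0.1, 1.1]
grip_width: 0.0007
grip_force: 0.5
```

```bash
python3 - <<'E'
from h import *
o=ctrl.get_obs(); d=o["ee_pos"][:2]-A; print("f y,x",d@FY,d@[.96,-.281],o["ee_pos"][2],o["force"])
snap("side","side2")
P=np.load("pics/side2.npz")["P"];F=(P[...,:2]-A)@np.array([FY,[.96,-.281]]).T
m=(abs(F[...,1])<.008)&(F[...,0]<-.195)&(F[...,0]>-.23)&(P[...,2]>.03)
print(m.sum(),np.round(np.c_[F[m][:,0],P[m][:,2]][::6],4).tolist())
i=cv2.imread("pics/side2.png")[190:310,255:415];cv2.imwrite("pics/c2.png",cv2.resize(i,(800,600)))
E
```

```text
f y,x -0.18107499684578196 0.0008233398861031937 0.07534703559267036 [0.55690379 0.07073455 1.12949297]
412 [[-0.2283, 0.4181], [-0.2233, 0.4148], [-0.2271, 0.4156], [-0.2008, 0.4069], [-0.2267, 0.4146], [-0.2047, 0.4062], [-0.1966, 0.4063], [-0.2221, 0.4117], [-0.2092, 0.406], [-0.2013, 0.4064], [-0.2247, 0.4126], [-0.2096, 0.4043], [-0.2299, 0.412], [-0.2162, 0.405], [-0.2089, 0.4062], [-0.218, 0.4051], [-0.2247, 0.4078], [-0.2122, 0.3265], [-0.2152, 0.3151], [-0.2146, 0.318], [-0.2166, 0.3116], [-0.2158, 0.3143], [-0.2153, 0.3084], [-0.2137, 0.301], [-0.2122, 0.2963], [-0.2136, 0.2957], [-0.2175, 0.2968], [-0.2189, 0.2941], [-0.2195, 0.2901], [-0.2189, 0.2911], [-0.216, 0.2765], [-0.2164, 0.2812], [-0.2025, 0.2632], [-0.2026, 0.2533], [-0.2026, 0.2529], [-0.2029, 0.2506], [-0.2004, 0.2464], [-0.2026, 0.2495], [-0.2019, 0.248], [-0.2051, 0.2379], [-0.2066, 0.24], [-0.2059, 0.2384], [-0.2061, 0.2333], [-0.207, 0.224], [-0.2065, 0.2203], [-0.214, 0.2221], [-0.2024, 0.2184], [-0.2106, 0.2188], [-0.2016, 0.2193], [-0.2115, 0.2225], [-0.215, 0.2203], [-0.2165, 0.2092], [-0.2166, 0.2118], [-0.2154, 0.2013], [-0.2151, 0.2029], [-0.2063, 0.1015], [-0.2201, 0.1087], [-0.2086, 0.1059], [-0.1952, 0.0994], [-0.2134, 0.1054], [-0.1993, 0.0976], [-0.2222, 0.1096], [-0.2074, 0.0999], [-0.2261, 0.1038], [-0.2153, 0.1024], [-0.2015, 0.095], [-0.2201, 0.1019], [-0.2069, 0.0955], [-0.2225, 0.1033]]
```

View pics/c2.png

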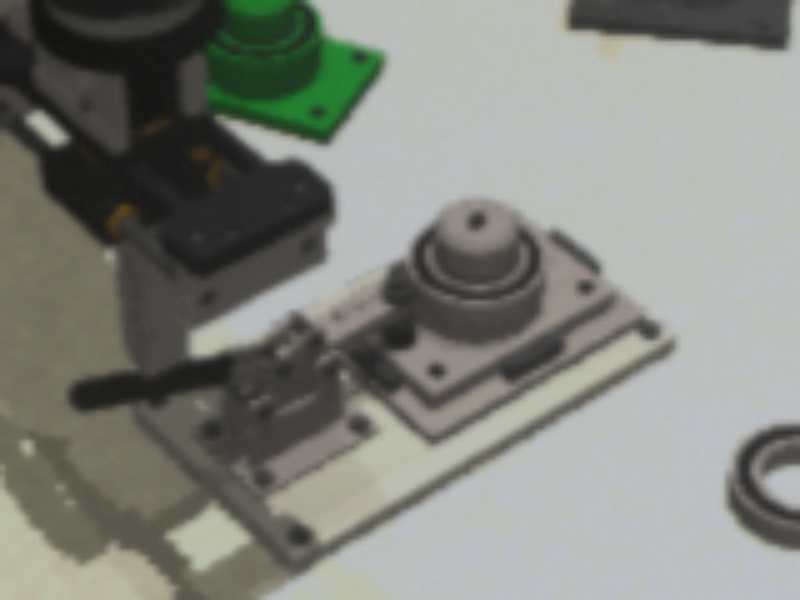

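```bash
python3 - <<'E'
from h import *
snap("top","top2")
for n in("side2","top2"):
    d=np.load(f"pics/{n}.npz");P=d["P"];I=d["img"].astype(int).sum(-1)
    F=(P[...,:2]-A)@np.array([FY,[.96,-.281]]).T
    for y0 in(-.226,-.216,-.206,-.196,-.186,-.176,-.166):
        m=(abs(F[...,1])<.03)&(abs(F[...,0]-y0)<.005)&(P[...,2]>.05)&(P[...,2]<.14)
        if m.sum(): print(n,y0,m.sum(),"x",F[m][:,1].min().round(4),F[m][:,1].max().round(4),"z",P[m][:,2].min().round(4),P[m][:,2].max().round(4), "hi-pix x",F[m][P[m][:,2].argmax(),1].round(4))
E
```

```text
side2 -0.226 17 x -0.0062 0.0067 z 0.0997 0.1096 hi-pix x 0.0035
side2 -0.216 30 x -0.0037 0.0062 z 0.0972 0.11 hi-pix x 0.0001
side2 -0.206 24 x -0.0061 0.0057 z 0.0936 0.1066 hi-pix x -0.0001
side2 -0.196 91 x -0.0111 0.0148 z 0.0891 0.1392 hi-pix x -0.0111
side2 -0.186 75 x -0.0156 0.0146 z 0.0853 0.1397 hi-pix x -0.0014
side2 -0.176 45 x -0.0021 0.0142 z 0.0817 0.1357 hi-pix x 0.0132
side2 -0.166 26 x -0.003 0.0072 z 0.0757 0.0924 hi-pix x -0.0015
```

```bash
python3 - <<'E'
from h import *
d=np.load("pics/side2.npz");P=d["P"];F=(P[...,:2]-A)@np.array([FY,[.96,-.281]]).T
rr=range(250,278);
for r in range(250,276,2):
    print(r,[(c,*(int(round(1000*v)) for v in (F[r,c,0],F[r,c,1],P[r,c,2]))) for c in range(276,300,4)])
E
```

```text
250 [(276, -120, -143, -2), (280, -192, -4, 139), (284, -191, 11, 148), (288, -182, 12, 144), (292, -215, 80, 211), (296, -206, 79, 206)]
252 [(276, -126, -134, 1), (280, -191, -5, 132), (284, -192, 12, 144), (288, -183, 13, 139), (292, -216, 80, 207), (296, -208, 82, 204)]
254 [(276, -130, -129, 0), (280, -192, -4, 127), (284, -192, 11, 138), (288, -182, 12, 133), (292, -215, 79, 200), (296, -92, -97, 1)]Traceback (most recent call last):
  File "<stdin>", line 5, in <module>
  File "<stdin>", line 5, in <genexpr>
ValueError: cannot convert float NaN to integer
```

```bash
python3 - <<'E'
from h import *
d=np.load("pics/side2.npz");P=d["P"];F=(P[...,:2]-A)@np.array([FY,[.96,-.281]]).T
Z=np.nan_to_num(np.dstack([F,P[...,2]])*1000).round().astype(int)
for r in range(256,274):
    print(r,[(c,*Z[r,c].tolist()) for c in range(278,299,3)])
E
```

```text
256 [(278, -131, -117, 3), (281, -191, -3, 121), (284, 0, 0, 0), (287, -184, 9, 126), (290, -179, 14, 127), (293, -102, -96, 1), (296, -94, -93, -1)]
257 [(278, -133, -116, 1), (281, -192, -2, 120), (284, -191, 9, 127), (287, -186, 12, 127), (290, -177, 10, 120), (293, -103, -94, 0), (296, -98, -87, 2)]
258 [(278, -133, -115, -1), (281, -192, -3, 116), (284, -193, 11, 127), (287, -186, 12, 123), (290, -178, 11, 118), (293, -106, -90, 1), (296, -99, -87, -1)]
259 [(278, -136, -110, 1), (281, -191, -4, 112), (284, -192, 10, 123), (287, -186, 12, 121), (290, -180, 14, 119), (293, -109, -86, 2), (296, -102, -82, 2)]
260 [(278, -139, -107, 1), (281, -191, -4, 109), (284, -191, 8, 118), (287, -186, 12, 118), (290, -178, 10, 112), (293, -111, -81, 4), (296, -105, -78, 3)]
261 [(278, -140, -105, 0), (281, -193, -2, 109), (284, -190, 6, 113), (287, -185, 10, 113), (290, -178, 11, 109), (293, -111, -82, 0), (296, -155, -2, 86)]
262 [(278, -142, -102, 0), (281, -192, -5, 103), (284, -192, 8, 112), (287, -187, 13, 113), (290, -171, -2, 92), (293, -163, -1, 88), (296, -156, 0, 85)]
263 [(278, -14
[... 960 characters left out ...]
16), (290, -140, -52, 13), (293, -135, -47, 14), (296, -131, -40, 16)]
270 [(278, -207, 5, 96), (281, -158, -64, 11), (284, -154, -58, 14), (287, -149, -52, 15), (290, -142, -50, 13), (293, -137, -45, 13), (296, -129, -44, 9)]
271 [(278, -159, -77, -1), (281, -159, -64, 9), (284, -155, -56, 13), (287, -150, -51, 14), (290, -144, -48, 12), (293, -138, -43, 12), (296, -132, -40, 10)]
272 [(278, -159, -78, -5), (281, -159, -63, 7), (284, -157, -54, 12), (287, -151, -50, 11), (290, -148, -41, 17), (293, -139, -42, 10), (296, -135, -35, 14)]
273 [(278, -163, -71, -1), (281, -158, -66, 1), (284, -158, -52, 12), (287, -153, -47, 11), (290, -148, -42, 12), (293, -142, -38, 12), (296, -137, -32, 14)]
```

```bash
python3 - <<'E'
from h import *
d=np.load("pics/side1.npz");P=d["P"];F=(P[...,:2]-A)@np.array([FY,[.96,-.281]]).T
Z=np.nan_to_num(np.dstack([F,P[...,2]])*1000).round().astype(int)
for r in range(222,244,2):
    print(r,[(c,*Z[r,c].tolist()) for c in range(284,306,3)])
for f in("side1",):
    c=cv2.imread(f"pics/{f}.png")[200:260,270:350];cv2.imwrite("pics/c1b.png",cv2.resize(c,(800,600),interpolation=cv2.INTER_CUBIC))
c=ctrl.camera("wrist");np.savez("pics/w2.npz",P=cloud(c),img=c["pixels"]);cv2.imwrite("pics/w2.png",c["pixels"][...,::-1])
E
```

```text
222 [(284, -45, -217, 3), (287, -168, -4, 203), (290, -168, 6, 210), (293, -165, 12, 212), (296, -156, 11, 207), (299, -149, 11, 203), (302, -189, 80, 268), (305, 4, -188, -4)]
224 [(284, -47, -214, -1), (287, -167, -7, 195), (290, -167, 4, 203), (293, -165, 12, 206), (296, -158, 13, 203), (299, -150, 12, 199), (302, -11, -182, 1), (305, -2, -180, -2)]
226 [(284, -53, -205, 1), (287, -167, -8, 189), (290, -167, 3, 196), (293, -165, 13, 202), (296, -157, 12, 197), (299, -151, 13, 194), (302, -16, -175, 1), (305, -10, -170, 2)]
228 [(284, -56, -201, -1), (287, -168, -7, 185), (290, -168, 4, 192), (293, -165, 11, 195), (296, -159, 14, 194), (299, -151, 13, 189), (302, -20, -169, 1), (305, -14, -164, 0)]
230 [(284, -63, -191, 2), (287, -168, -8, 178), (290, -167, 3, 186), (293, -164, 10, 189), (296, -157, 10, 185), (299, -151, 11, 182), (302, -25, -162, 1), (305, -19, -157, 1)]
232 [(284, -69, -182, 4), (287, -60, -181, 0), (290, -167, 1, 179), (293, -165, 10, 184), (296, -159, 12, 181), (299, -152, 14, 179), (302, -29, -157, 0), (305, -22, -153, -1)]
234 [(284, -73, -176, 4), (287, -172, -3, 173), (290, -166, 1, 173), (293, -166, 12, 180), (296, -45, -162, -3), (299, -41, -154, 1), (302, -35, -148, 2), (305, -28, -146, -1)]
236 [(284, -179, -3, 172), (287, -175, 2, 173), (290, -166, 0, 166), (293, -57, -158, 1), (296, -49, -156, -3), (299, -46, -147, 2), (302, -40, -141, 3), (305, -34, -137, 2)]
238 [(284, -182, 0, 170), (287, -178, 7, 172), (290, -170, 5, 166), (293, -63, -150, 2), (296, -54, -149, -2), (299, -49, -143, -1), (302, -41, -141, -4), (305, -37, -133, -1)]
240 [(284, -86, -156, 4), (287, -179, 6, 166), (290, -170, 4, 160), (293, -68, -143, 3), (296, -61, -139, 2), (299, -55, -134, 2), (302, -49, -130, 1), (305, -41, -128, -1)]
242 [(284, -89, -152, 2), (287, -176, 1, 156), (290, -170, 4, 155), (293, -162, 3, 149), (296, -64, -135, -1), (299, -58, -130, 0), (302, -52, -126, -2), (305, -46, -120, 0)]
```

View pics/w2.png

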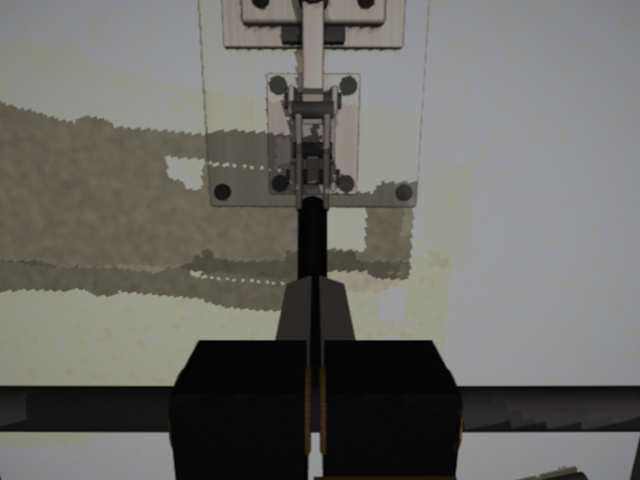

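The wrist view shows the finger at (315,285) on top of the handle (312,240), and the clamp arm level towards the nest. The side cloud puts the handle about 18° above level, so it is not shut yet. It also puts the fingertip about 25 mm above the reported TCP, which matters for the grasp later. I'll continue down in small steps and watch the force.

>>> {"name": "servo_tool", "arguments": {
  "plan": [
    [0, -0.001, 0, 0.003, 0, 0, 0],
    [0, -0.001, 0, 0.003, 0, 0, 0],
    [0, -0.001, 0, 0.002, 0, 0, 0],
    [0, 0, 0, 0.002, 0, 0, 0],
    [0, 0, 0, 0.002, 0, 0, 0],
    [0, 0, 0, 0.002, 0, 0, 0],
    [0, 0, 0, 0, 0, 0, 0],
    [0, 0, 0, 0, 0, 0, 0]
  ]
}}

```text
time_s: 6.3
ee_pos: [0.4863, -0.15, 0.0613]
eef_rot: [3.142, 0.0, 1.288]
force: [-0.9, 0.3, -1.0]
grip_width: 0.0006
grip_force: 0.0
```

```bash
cat > chk.py <<'E'
from h import *
import sys
c=snap("side",sys.argv[1])
P=np.load(f"pics/{sys.argv[1]}.npz")["P"];F=(P[...,:2]-A)@np.array([FY,[.96,-.281]]).T
for y0 in(-.22,-.21,-.2,-.17,-.16):
    m=(abs(F[...,1])<.008)&(abs(F[...,0]-y0)<.004)&(P[...,2]>.05)&(P[...,2]<.13)
    if m.sum(): print(y0,m.sum(),"z",np.percentile(P[m][:,2],[5,50,95]).round(4))
print(ctrl.get_obs()["force"],ctrl.get_obs()["ee_pos"])
E
python3 chk.py side3
```

```text
-0.22 21 z [0.0656 0.0724 0.0769]
-0.21 19 z [0.0655 0.0706 0.0745]
-0.2 28 z [0.0659 0.072  0.1075]
-0.17 19 z [0.0608 0.0685 0.0719]
-0.16 19 z [0.0613 0.0685 0.0703]
[-0.18150208  0.25782653  0.8225193 ] [ 0.48629496 -0.15003805  0.06130186]
```

>>> {"name": "servo_tool", "arguments": {
  "plan": [
    [0, 0, 0, 0.002, 0, 0, 0],
    [0, 0, 0, 0.002, 0, 0, 0],
    [0, 0, 0, 0.001, 0, 0, 0],
    [0, 0, 0, 0.001, 0, 0, 0],
    [0, 0, 0, 0.001, 0, 0, 0],
    [0, 0, 0, 0.001, 0, 0, 0],
    [0, 0, 0, 0, 0, 0, 0],
    [0, 0, 0, 0, 0, 0, 0]
  ]
}}

```text
time_s: 7.35
ee_pos: [0.4862, -0.15, 0.0532]
eef_rot: [-3.142, -0.0, 1.288]
force: [0.2, -0.4, 0.2]
grip_width: 0.0007
grip_force: 0.0
```

```bash
python3 chk.py side4
```

```text
-0.22 21 z [0.064  0.0728 0.0772]
-0.21 22 z [0.0643 0.0719 0.0749]
-0.2 30 z [0.0657 0.0721 0.1214]
-0.17 16 z [0.0606 0.0679 0.0705]
-0.16 19 z [0.0614 0.0672 0.0711]
[ 0.35257835 -0.59789029  0.87189018] [ 0.48626824 -0.15005727  0.05328379]
```

>>> {"name": "servo_tool", "arguments": {
  "plan": [
    [0, 0, 0, 0.001, 0, 0, 0],
    [0, 0, 0, 0.001, 0, 0, 0],
    [0, 0, 0, 0.001, 0, 0, 0],
    [0, 0, 0, 0.001, 0, 0, 0],
    [0, 0, 0, 0, 0, 0, 0],
    [0, 0, 0, 0, 0, 0, 0],
    [0, 0, 0, 0, 0, 0, 0],
    [0, 0, 0, 0, 0, 0, 0]
  ]
}}

```text
time_s: 8.4
ee_pos: [0.4863, -0.15, 0.0493]
eef_rot: [3.142, 0.0, 1.288]
force: [-0.1, -0.1, -0.1]
grip_width: 0.0006
grip_force: 0.3
```

```bash
python3 chk.py side5; python3 - <<'E'
from h import *
for n in ("side4","side5"):
    d=np.load(f"pics/{n}.npz");P=d["P"];F=(P[...,:2]-A)@np.array([FY,[.96,-.281]]).T
    m=(F[...,1]>.009)&(F[...,1]<.018)&(abs(F[...,0]+.184)<.012)&(P[...,2]>.03)&(P[...,2]<.3)
    print(n,"finger low z on +x face",np.sort(P[m][:,2])[:8].round(4))
c=cv2.imread("pics/side5.png")[235:295,255:335];cv2.imwrite("pics/c5.png",cv2.resize(c,(800,600),interpolation=cv2.INTER_CUBIC))
E
```

```text
-0.22 23 z [0.0661 0.0725 0.0757]
-0.21 22 z [0.066  0.0715 0.0745]
-0.2 29 z [0.0643 0.0715 0.1149]
-0.17 14 z [0.0613 0.0672 0.0714]
-0.16 21 z [0.0599 0.068  0.0712]
[ 0.564738   -0.95606265  1.35445137] [ 0.48625841 -0.15003758  0.04926563]
side4 finger low z on +x face [0.0866 0.0869 0.0878 0.0882 0.0884 0.0885 0.089  0.0897]
side5 finger low z on +x face [0.082  0.0822 0.0833 0.0839 0.0851 0.0855 0.0856 0.0857]
```

View pics/c5.png

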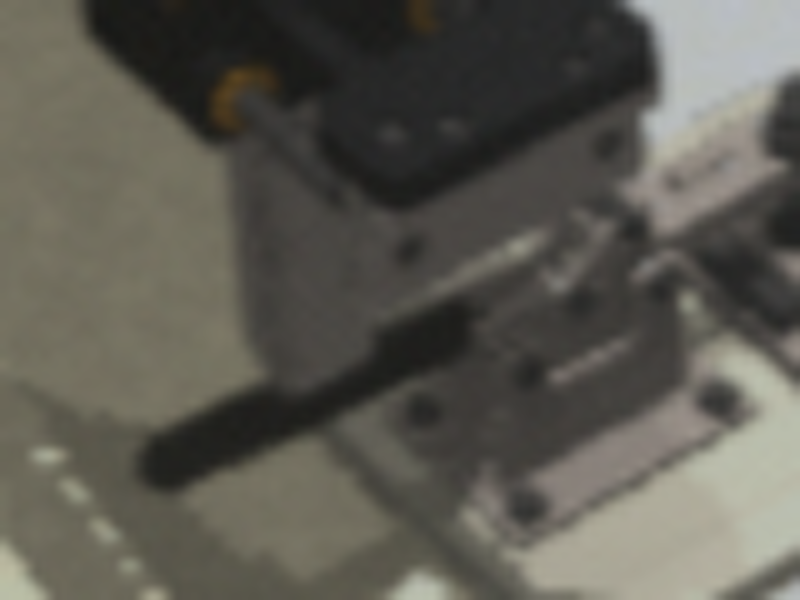

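The handle (160,460)–(470,320) is level at z ≈ 0.069 in its whole length, and the finger rests just above it without load. The clamp is shut. I'll retreat and go above the pliers.

```bash
python3 - <<'E'
from h import *
o=ctrl.get_obs(); s=(o["ee_pos"],o["eef_rot"][2])
u=(np.array([.486,-.15,.29]),1.288); e=(np.array([.4626,.3352,.33]),.436)
rows(interp(s,u,4)+interp(u,e,10),100)
E
```

```text
[100, -0.0, -0.0001, -0.0602, 0.0, 0.0, -0.0] 0.06 0.0
[100, -0.0, -0.0001, -0.0602, 0.0, 0.0, -0.0] 0.06 0.0
[100, -0.0, -0.0001, -0.0602, 0.0, 0.0, -0.0] 0.06 0.0
[100, -0.0, -0.0001, -0.0602, 0.0, 0.0, -0.0] 0.06 0.0
[100, 0.0459, -0.0158, -0.004, 0.0, -0.0, 0.085] 0.049 4.9
[100, 0.0444, -0.0196, -0.004, 0.0, -0.0, 0.085] 0.049 4.9
[100, 0.0426, -0.0233, -0.004, 0.0, -0.0, 0.085] 0.049 4.9
[100, 0.0405, -0.0269, -0.004, -0.0, -0.0, 0.085] 0.049 4.9
[100, 0.038, -0.0302, -0.004, 0.0, -0.0, 0.085] 0.049 4.9
[100, 0.0353, -0.0334, -0.004, 0.0, -0.0, 0.085] 0.049 4.9
[100, 0.0323, -0.0362, -0.004, -0.0, -0.0, 0.085] 0.049 4.9
[100, 0.0291, -0.0389, -0.004, 0.0, -0.0, 0.085] 0.049 4.9
[100, 0.0257, -0.0412, -0.004, 0.0, -0.0, 0.085] 0.049 4.9
[100, 0.0221, -0.0432, -0.004, 0.0, -0.0, 0.085] 0.049 4.9
```

>>> {"name": "servo_tool", "arguments": {
  "plan": [
    [0, 0, 0, -0.06, 0, 0, 0],
    [0, 0, 0, -0.06, 0, 0, 0],
    [100, 0, 0, -0.06, 0, 0, 0],
    [100, 0, 0, -0.06, 0, 0, 0],
    [100, 0.046, -0.016, -0.004, 0, 0, 0.085],
    [100, 0.0445, -0.0195, -0.004, 0, 0, 0.085],
    [100, 0.0425, -0.0235, -0.004, 0, 0, 0.085],
    [100, 0.0405, -0.027, -0.004, 0, 0, 0.085]
  ]
}}

```text
time_s: 9.45
ee_pos: [0.4762, 0.0458, 0.3054]
eef_rot: [3.142, -0.0, 0.945]
force: [0.7, -0.8, 1.0]
grip_width: 0.0573
grip_force: 0.0
```

>>> {"name": "servo_tool", "arguments": {
  "plan": [
    [100, 0.038, -0.03, -0.004, 0, 0, 0.085],
    [100, 0.0355, -0.0335, -0.004, 0, 0, 0.085],
    [100, 0.0325, -0.036, -0.004, 0, 0, 0.085],
    [100, 0.029, -0.039, -0.004, 0, 0, 0.085],
    [100, 0.0255, -0.041, -0.004, 0, 0, 0.085],
    [100, 0.022, -0.043, -0.004, 0, 0, 0.085],
    [100, 0, 0, 0, 0, 0, 0],
    [100, 0, 0, 0, 0, 0, 0]
  ]
}}

```text
time_s: 10.45
ee_pos: [0.4624, 0.3344, 0.329]
eef_rot: [3.141, 0.0, 0.439]
force: [-0.7, 0.3, 0.5]
grip_width: 0.0942
grip_force: 0.0
```

```bash
python3 - <<'E'
from h import *
o=ctrl.get_obs();print(o["ee_pos"],o["eef_rot"],o["grip_width"])
snap("side","side6");snap("top","top6");snap("wrist","w6")
C=o["ee_pos"][:2];yw=o["eef_rot"][2];ex=np.array([np.cos(yw),np.sin(yw)]);ey=np.array([np.sin(yw),-np.cos(yw)])
for n in("side6","w6"):
    P=np.load(f"pics/{n}.npz")["P"];Q=P[np.isfinite(P[...,2])];T=np.c_[(Q[:,:2]-C)@ex,(Q[:,:2]-C)@ey,Q[:,2]]
    near=(abs(T[:,0])<.04)&(abs(T[:,1])<.09)
    f=T[near&(T[:,2]>.24)&(T[:,2]<.45)];print(n,"finger",len(f))
    for lo in np.arange(.30,.45,.01):
        s=f[(f[:,2]>=lo)&(f[:,2]<lo+.01)]
        if len(s): print(round(lo,2),len(s),np.percentile(s[:,0],[2,98]).round(3),np.percentile(s[:,1],[2,98]).round(3))
    h=T[near&(T[:,2]>.195)&(T[:,2]<.216)];
    if len(h):print("handles",len(h),cv2.minAreaRect(h[:,:2].astype(np.float32)),h[:,0].mean(),h[:,1].min(),h[:,1].max(),h[:,2].max())
a=cv2.imread("pics/side6.png")[0:225,280:580];b=cv2.imread("pics/w6.png")
cv2.imwrite("pics/c6.png",np.hstack([cv2.resize(a,(400,300)),cv2.resize(b,(400,300))]))
E
```

```text
[0.46244348 0.33437928 0.32900044] [3.14133361e+00 4.68281942e-04 4.38647852e-01] 0.09416752463153139
side6 finger 351
0.35 22 [-0.01   0.008] [-0.05   0.059]
0.36 43 [-0.01   0.008] [-0.05   0.063]
0.37 38 [-0.01   0.008] [-0.048  0.063]
0.38 41 [-0.009  0.008] [-0.053  0.065]
0.39 47 [-0.01   0.008] [-0.05   0.062]
0.4 35 [-0.01   0.008] [0.024 0.064]
0.41 35 [-0.009  0.009] [0.051 0.064]
0.42 42 [-0.01   0.009] [0.056 0.064]
0.43 38 [-0.01   0.008] [0.055 0.064]
0.44 10 [-0.02   0.008] [0.057 0.077]
handles 70 ((0.0009419117122888565, -0.00010269321501255035), (0.06203627586364746, 0.013695603236556053), 88.77820587158203) 0.000566588901255389 -0.031182380349773508 0.030984895405365122 0.21406077153551606
w6 finger 16344
0.35 483 [-0.008  0.009] [-0.053  0.054]
0.36 1016 [-0.008  0.009] [-0.057  0.058]
0.37 1202 [-0.008  0.009] [-0.057  0.058]
0.38 1450 [-0.008  0.009] [-0.057  0.058]
0.39 1758 [-0.008  0.009] [-0.057  0.058]
0.4 2145 [-0.008  0.009] [-0.058  0.058]
0.41 2365 [-0.005  0.009] [-0.058  0.058]
0.42 2405 [0.001 0.009] [-0.058  0.059]
0.43 1553 [-0.01   0.009] [-0.058  0.059]
0.44 1967 [-0.01   0.005] [-0.049  0.049]
handles 616 ((0.0016724029555916786, -0.004900943487882614), (0.013700466603040695, 0.06308847665786743), 0.13529014587402344) 0.0024223265983529235 -0.03645598181465679 0.0266297886267307 0.21449217842042018
```

View pics/c6.png

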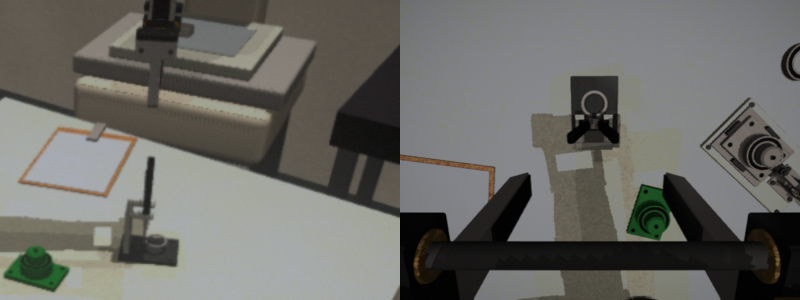

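Side view (left half): open fingers above the pliers at (150,170). Wrist view: handles at (595,130), ring (595,100), green look-alike at (650,210) clear of the path. The true fingertip is about 25 mm above the reported TCP, so I aim the pads at 0.179 with a reported z of 0.135.

>>> {"name": "servo_tool", "arguments": {
  "plan": [
    [100, 0.001, -0.0025, 0.049, 0, 0, 0],
    [100, 0, 0, 0.049, 0, 0, 0],
    [100, 0, 0, 0.049, 0, 0, 0],
    [100, 0, 0, 0.047, 0, 0, 0],
    [60, 0, 0, 0, 0, 0, 0],
    [0, 0, 0, 0, 0, 0, 0],
    [0, 0, 0, 0, 0, 0, 0],
    [0, 0, 0, 0, 0, 0, 0]
  ],
  "force": 40
}}

```text
time_s: 11.6
ee_pos: [0.463, 0.338, 0.1372]
eef_rot: [-3.141, -0.003, 0.438]
force: [-0.2, 0.6, 7.2]
grip_width: 0.0578
grip_force: 7.0
```

>>> {"name": "servo_tool", "arguments": {
  "plan": [
    [0, 0, 0, 0, 0, 0, 0],
    [0, 0, 0, 0, 0, 0, 0],
    [0, 0, 0, 0, 0, 0, 0],
    [0, 0, 0, 0, 0, 0, 0],
    [0, 0, 0, 0, 0, 0, 0],
    [0, 0, 0, 0, 0, 0, 0],
    [0, 0, 0, 0, 0, 0, 0],
    [0, 0, 0, 0, 0, 0, 0]
  ]
}}

```text
time_s: 12.6
ee_pos: [0.4631, 0.338, 0.1371]
eef_rot: [-3.141, -0.003, 0.438]
force: [-0.7, -0.1, 6.5]
grip_width: 0.0238
grip_force: 40.0
```

```bash
python3 - <<'E'
from h import *
o=ctrl.get_obs();print(o)
snap("side","side7")
a=cv2.imread("pics/side7.png")[60:240,310:550];cv2.imwrite("pics/c7.png",cv2.resize(a,(800,600),interpolation=cv2.INTER_CUBIC))
E
```

```text
{'time_s': 12.6, 'qpos': array([ 5.66699743e-01,  3.88476155e-01,  1.51021601e+00, -5.76026155e-05,
        1.23954632e+00,  1.69965326e+00]), 'joint_vel': array([ 3.53761140e-04,  4.07293845e-05,  1.89861586e-03, -1.76719172e-03,
       -7.61504117e-04, -1.01919715e-03]), 'tau': array([-1.95090962e-01, -5.34230268e+01, -3.14363229e+01,  1.98959996e-02,
        1.24153981e-02,  4.70895320e-03]), 'ee_pos': array([0.46306954, 0.33802399, 0.13711932]), 'eef_rot': array([-3.14121572, -0.00333337,  0.43786083]), 'force': array([-0.66166657, -0.06961348,  6.5106783 ]), 'moment': array([-0.0322858 ,  0.05326901, -0.01210578]), 'grip_force': 40.001569390296936, 'grip_width': 0.023760026066113365}
```

View pics/c7.png

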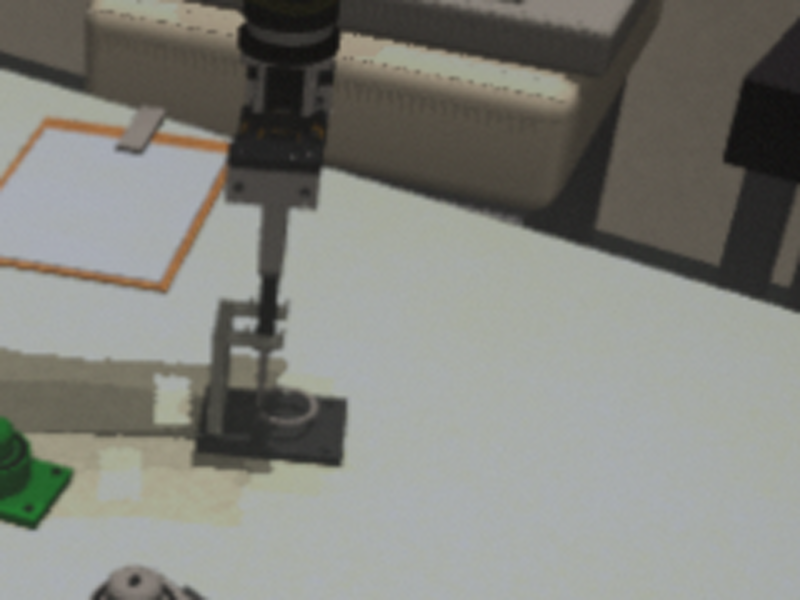

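The pliers are gripped near (270,250) with the ring at (288,408). The grip width of 24 mm means they are squeezed to the stop. I'll lift, draw out and raise.

>>> {"name": "servo_tool", "arguments": {
  "plan": [
    [0, 0, 0, -0.006, 0, 0, 0],
    [0, 0, 0, -0.007, 0, 0, 0],
    [0, 0, 0, 0, 0, 0, 0],
    [0, 0.015, 0, 0, 0, 0, 0],
    [0, 0.02, 0, 0, 0, 0, 0],
    [0, 0.02, 0, 0, 0, 0, 0],
    [0, 0, 0, -0.03, 0, 0, 0],
    [0, 0, 0, -0.04, 0, 0, 0]
  ]
}}

```text
time_s: 13.65
ee_pos: [0.5117, 0.3606, 0.2177]
eef_rot: [3.141, 0.003, 0.438]
force: [0.1, 0.4, -1.7]
grip_width: 0.0233
grip_force: 40.0
```

>>> {"name": "servo_tool", "arguments": {
  "plan": [
    [0, 0, 0, -0.04, 0, 0, 0],
    [0, 0, 0, -0.03, 0, 0, 0],
    [0, 0, 0, 0, 0, 0, 0],
    [0, 0, 0, 0, 0, 0, 0],
    [0, 0, 0, 0, 0, 0, 0],
    [0, 0, 0, 0, 0, 0, 0],
    [0, 0, 0, 0, 0, 0, 0],
    [0, 0, 0, 0, 0, 0, 0]
  ]
}}

```text
time_s: 14.65
ee_pos: [0.5121, 0.3608, 0.2881]
eef_rot: [3.142, 0.0, 0.438]
force: [-0.2, -0.6, -2.9]
grip_width: 0.0235
grip_force: 40.0
```

```bash
cat > ring.py <<'E'
from h import *
import sys
o=ctrl.get_obs();C=o["ee_pos"];yw=o["eef_rot"][2];print(C.round(4),o["eef_rot"].round(4),o["force"].round(2),o["grip_width"].round(4))
ex=np.array([np.cos(yw),np.sin(yw)]);ey=np.array([np.sin(yw),-np.cos(yw)])
from scipy.optimize import least_squares
for n in sys.argv[2:]:
    snap(n,n+sys.argv[1])
    P=np.load(f"pics/{n}{sys.argv[1]}.npz")["P"];Q=P[np.isfinite(P[...,2])]
    T=np.c_[(Q[:,:2]-C[:2])@ex,(Q[:,:2]-C[:2])@ey,Q[:,2]-C[2]]
    near=(abs(T[:,0])<.07)&(abs(T[:,1])<.05)
    s=T[near&(T[:,2]>-.116)&(T[:,2]<-.096)&(T[:,0]>.008)]
    if len(s)>10:
        r=least_squares(lambda p:np.hypot(s[:,0]-p[0],s[:,1]-p[1])-.0245,[.0215,0],loss="soft_l1",f_scale=.001)
        print(n,"ring",len(s),r.x.round(4),"z med",np.median(s[:,2]).round(4),"fit tilt",np.linalg.lstsq(np.c_[s[:,:2],np.ones(len(s))],s[:,2],rcond=None)[0].round(4))
    for lo in(-.09,-.075,-.03,-.01,.01,.025):
        s=T[near&(T[:,2]>lo)&(T[:,2]<lo+.015)&(abs(T[:,0])<.02)]
        if len(s)>4: print(n,"h",lo,len(s),np.percentile(s[:,0],[3,97]).round(4),np.percentile(s[:,1],[3,97]).round(4))
E
python3 ring.py 8 side top wrist
```

```text
Traceback (most recent call last):
  File "ring.py", line 3, in <module>
    o=ctrl.get_obs();C=o["ee_pos"];yw=o["eef_rot"][2];print(C.round(4),o["eef_rot"].round(4),o["force"].round(2),o["grip_width"].round(4))
                                                                                                                 ^^^^^^^^^^^^^^^^^^^^^
AttributeError: 'float' object has no attribute 'round'
```

```bash
sed -i 's/o\["grip_width"\].round(4)/o["grip_width"]/' ring.py; python3 ring.py 8 side top wrist
```

```text
[0.5121 0.3608 0.2881] [3.1416e+00 1.0000e-04 4.3780e-01] [-0.2  -0.63 -2.86] 0.02351932577261872
side ring 58 [0.0197 0.0024] z med -0.1089 fit tilt [-0.0181  0.0531 -0.1087]
side h -0.09 11 [-0.0045  0.0005] [0.0133 0.0225]
side h -0.075 18 [-0.0047  0.0015] [0.0085 0.0214]
side h -0.03 44 [-0.0089  0.0061] [-0.0143  0.0232]
side h -0.01 31 [-0.0079  0.005 ] [0.0088 0.0176]
side h 0.01 26 [-0.0073  0.0053] [0.0085 0.0189]
side h 0.025 37 [-0.0102  0.0068] [0.0164 0.0295]
top ring 79 [0.0205 0.0022] z med -0.1076 fit tilt [ 0.0028  0.003  -0.1078]
top h -0.09 21 [-0.0047  0.0004] [-0.0157  0.0201]
top h -0.075 25 [-0.0058  0.0014] [-0.0138  0.0175]
top h -0.03 104 [-0.0092  0.0047] [-0.0188  0.0206]
top h -0.01 47 [-0.0083  0.0019] [-0.0089  0.0131]
top h 0.01 38 [-0.0083 -0.0013] [-0.0107  0.0102]
top h 0.025 69 [-0.0112  0.004 ] [-0.0132  0.0244]
wrist ring 1023 [ 0.0207 -0.0003] z med -0.1082 fit tilt [-0.007   0.0033 -0.108 ]
wrist h -0.09 91 [-0.0023  0.0013] [-0.0181  0.0179]
wrist h -0.075 184 [-0.0034  0.0023] [-0.0167  0.0156]
wrist h -0.03 1183 [-0.0079  0.0068] [-0.0205  0.0198]
wrist h -0.01 368 [0.0029 0.0062] [-0.0117  0.011 ]
wrist h 0.01 488 [0.0036 0.0072] [-0.0122  0.0114]
wrist h 0.025 1259 [0.0043 0.0091] [-0.0219  0.0212]
```

>>> {"name": "servo_tool", "arguments": {
  "plan": [
    [0, -0.01, 0.022, 0, 0, 0, 0],
    [0, -0.02, 0.0445, 0.007, 0, 0, 0],
    [0, -0.02, 0.0445, 0.007, 0, 0, 0],
    [0, -0.02, 0.0445, 0.007, 0, 0, 0],
    [0, -0.02, 0.0445, 0.007, 0, 0, 0],
    [0, -0.02, 0.0445, 0.007, 0, 0, 0],
    [0, -0.018, 0.042, 0.007, 0, 0, 0],
    [0, -0.011, 0.0247, 0.006, 0, 0, 0]
  ]
}}

```text
time_s: 15.8
ee_pos: [0.518, 0.0181, 0.2402]
eef_rot: [3.141, -0.0, 0.436]
force: [0.7, -0.4, -1.9]
grip_width: 0.0234
grip_force: 40.0
```

>>> {"name": "servo_tool", "arguments": {
  "plan": [
    [0, 0, 0, 0, 0, 0, 0],
    [0, 0, 0, 0, 0, 0, 0],
    [0, 0, 0, 0, 0, 0, 0],
    [0, 0, 0, 0, 0, 0, 0],
    [0, 0, 0, 0, 0, 0, 0],
    [0, 0, 0, 0, 0, 0, 0],
    [0, 0, 0, 0, 0, 0, 0],
    [0, 0, 0, 0, 0, 0, 0]
  ]
}}

```text
time_s: 16.8
ee_pos: [0.5181, 0.02, 0.2402]
eef_rot: [3.142, 0.0, 0.438]
force: [-0.3, 0.2, -2.5]
grip_width: 0.0237
grip_force: 40.0
```

```bash
cat > fit.py <<'E'
from h import *
import sys
from scipy.optimize import least_squares
k=sys.argv[1]
o=ctrl.get_obs();C=o["ee_pos"];yw=o["eef_rot"][2];print(C.round(4),o["eef_rot"].round(4),o["force"].round(2),o["grip_width"],o["time_s"])
ex=np.array([np.cos(yw),np.sin(yw)]);ey=np.array([np.sin(yw),-np.cos(yw)])
def cf(s,r,g): 
    q=least_squares(lambda p:np.hypot(s[:,0]-p[0],s[:,1]-p[1])-r,g,loss="soft_l1",f_scale=.001);return q.x
for n in("side","top","wrist"):
    snap(n,n+k)
    P=np.load(f"pics/{n}{k}.npz")["P"];Q=P[np.isfinite(P[...,2])]
    T=np.c_[(Q[:,:2]-C[:2])@ex,(Q[:,:2]-C[:2])@ey,Q[:,2]]
    d=np.hypot(T[:,0]-.0203,T[:,1])
    s=T[(abs(T[:,2]-C[2]+.108)<.006)&(T[:,0]>.006)&(d>.018)&(d<.032)]
    g=cf(s,.0245,[.02,0]) if len(s)>8 else None
    if g is not None: print(n,"ring",len(s),g.round(4),"z",np.percentile(s[:,2],[10,50,90]).round(4))
    e=T[(abs(T[:,2]-.0825)<.003)&(d<.03)]
    b=T[(abs(T[:,2]-.059)<.003)&(d<.045)]
    for nm,s,r in(("end",e,None),("brg",b,.034)):
        if len(s)>8:
            h=cv2.convexHull(s[:,:2].astype(np.float32))[:,0]
            print(n,nm,len(s),"z",np.median(s[:,2]).round(4),"mean",s[:,:2].mean(0).round(4),"enc",np.round(cv2.minEnclosingCircle(h)[0],4),round(cv2.minEnclosingCircle(h)[1],4), "fit",cf(h,r,[.02,0]).round(4) if r else "")
E
python3 fit.py 9
```

```text
[0.5181 0.02   0.2402] [3.1416 0.     0.4377] [-0.26  0.25 -2.53] 0.023652821136858515 16.8
side ring 88 [0.0194 0.0015] z [0.1295 0.1319 0.1336]
side end 81 z 0.0813 mean [0.0212 0.0053] enc [0.0202 0.0037] 0.0203 fit 
side brg 221 z 0.0593 mean [0.0218 0.0123] enc [0.0202 0.0027] 0.0345 fit [0.0196 0.0024]
wrist ring 1060 [ 0.0206 -0.0003] z [0.131 0.132 0.133]
wrist end 736 z 0.0804 mean [ 0.0193 -0.0006] enc [ 0.0206 -0.0008] 0.0199 fit 
wrist brg 2085 z 0.0594 mean [ 0.0227 -0.0006] enc [0.0181 0.0027] 0.0378 fit [ 0.0203 -0.0004]
```

View pics/wrist9.png

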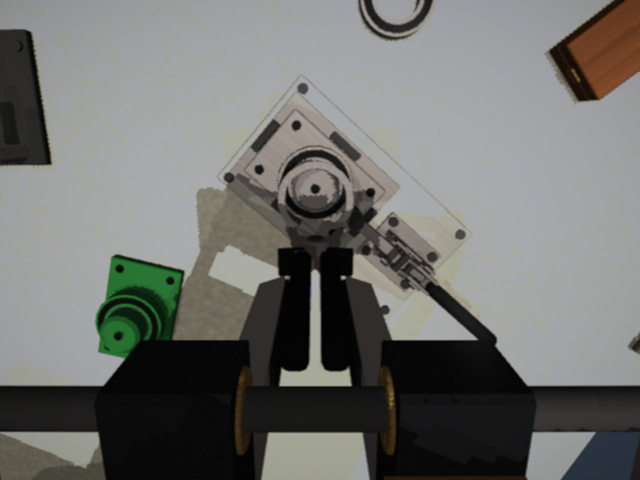

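The wrist view shows the ring around the shaft end at (315,188), concentric to within about 0.5 mm, the clamp level with its handle at (460,310), and the pliers squeezed at (315,300). Now I descend.

>>> {"name": "servo_tool", "arguments": {
  "plan": [
    [0, 0, 0, 0.012, 0, 0, 0],
    [0, 0, 0, 0.012, 0, 0, 0],
    [0, 0, 0, 0.01, 0, 0, 0],
    [0, 0, 0, 0.006, 0, 0, 0],
    [0, 0, 0, 0.005, 0, 0, 0],
    [0, 0, 0, 0.004, 0, 0, 0],
    [0, 0, 0, 0.004, 0, 0, 0],
    [0, 0, 0, 0, 0, 0, 0]
  ]
}}

```text
time_s: 17.95
ee_pos: [0.5181, 0.02, 0.187]
eef_rot: [-3.141, 0.0, 0.438]
force: [-0.5, -0.1, -3.0]
grip_width: 0.0236
grip_force: 40.0
```

```bash
python3 fit.py 10
```

```text
[0.5181 0.02   0.187 ] [-3.1415e+00  3.0000e-04  4.3780e-01] [-0.48 -0.08 -2.99] 0.023555322870426627 17.95
side ring 127 [0.0193 0.0003] z [0.0762 0.0791 0.0816]
side end 119 z 0.0809 mean [0.0213 0.0039] enc [0.0195 0.0024] 0.0283 fit 
side brg 200 z 0.0592 mean [0.0226 0.0156] enc [0.0202 0.0038] 0.034 fit [0.0203 0.0032]
wrist ring 1450 [0.0197 0.0001] z [0.0782 0.0793 0.0807]
wrist end 1490 z 0.0802 mean [ 0.0219 -0.0005] enc [0.0192 0.0001] 0.0287 fit 
wrist brg 2177 z 0.0594 mean [ 0.0249 -0.0006] enc [0.0166 0.0031] 0.0391 fit [ 0.0203 -0.0004]
```

>>> {"name": "servo_tool", "arguments": {
  "plan": [
    [0, 0, 0, 0.003, 0, 0, 0],
    [0, 0, 0, 0.003, 0, 0, 0],
    [0, 0, 0, 0.002, 0, 0, 0],
    [0, 0, 0, 0.002, 0, 0, 0],
    [0, 0, 0, 0.002, 0, 0, 0],
    [0, 0, 0, 0.001, 0, 0, 0],
    [0, 0, 0, 0, 0, 0, 0],
    [0, 0, 0, 0, 0, 0, 0]
  ]
}}

```text
time_s: 19.1
ee_pos: [0.5182, 0.0201, 0.1743]
eef_rot: [3.142, -0.0, 0.438]
force: [0.2, 0.4, -2.4]
grip_width: 0.0233
grip_force: 40.0
```

```bash
python3 - <<'E'
from h import *
o=ctrl.get_obs();C=o["ee_pos"];yw=o["eef_rot"][2];print(C.round(4),o["force"].round(2))
ex=np.array([np.cos(yw),np.sin(yw)]);ey=np.array([np.sin(yw),-np.cos(yw)])
for n in("side","wrist"):
    snap(n,n+"11")
    P=np.load(f"pics/{n}11.npz")["P"];Q=P[np.isfinite(P[...,2])]
    T=np.c_[(Q[:,:2]-C[:2])@ex,(Q[:,:2]-C[:2])@ey,Q[:,2]]
    d=np.hypot(T[:,0]-.0203,T[:,1])
    s=T[(d>.0225)&(d<.0265)&(T[:,2]>.05)&(T[:,2]<.1)&(T[:,0]>.02)]
    b=T[(d>.0285)&(d<.033)&(T[:,2]>.05)&(T[:,2]<.1)&(T[:,0]>.02)]
    print(n,len(s),"ring top z",np.percentile(s[:,2],[20,50,80]).round(4),"bearing z",np.percentile(b[:,2],[20,50,80]).round(4))
E
```

```text
[0.5182 0.0201 0.1743] [ 0.19  0.36 -2.42]
side 37 ring top z [0.0609 0.0648 0.0671] bearing z [0.0561 0.059  0.0611]
wrist 602 ring top z [0.0655 0.0661 0.0666] bearing z [0.0587 0.0593 0.06  ]
```

>>> {"name": "servo_tool", "arguments": {
  "plan": [
    [0, 0, 0, 0.001, 0, 0, 0],
    [0, 0, 0, 0.001, 0, 0, 0],
    [0, 0, 0, 0.001, 0, 0, 0],
    [0, 0, 0, 0.0006, 0, 0, 0],
    [0, 0, 0, 0, 0, 0, 0],
    [0, 0, 0, 0, 0, 0, 0],
    [0, 0, 0, 0, 0, 0, 0],
    [0, 0, 0, 0, 0, 0, 0]
  ]
}}

```text
time_s: 20.2
ee_pos: [0.5182, 0.02, 0.1707]
eef_rot: [3.142, -0.0, 0.438]
force: [-0.8, 0.8, -2.1]
grip_width: 0.0236
grip_force: 40.0
```

```bash
python3 - <<'E'
from h import *
o=ctrl.get_obs();C=o["ee_pos"];yw=o["eef_rot"][2];print(C.round(4),o["force"].round(2))
ex=np.array([np.cos(yw),np.sin(yw)]);ey=np.array([np.sin(yw),-np.cos(yw)])
for n in("side","wrist"):
    snap(n,n+"12")
    P=np.load(f"pics/{n}12.npz")["P"];Q=P[np.isfinite(P[...,2])]
    T=np.c_[(Q[:,:2]-C[:2])@ex,(Q[:,:2]-C[:2])@ey,Q[:,2]]
    d=np.hypot(T[:,0]-.0203,T[:,1])
    s=T[(d>.0225)&(d<.0265)&(T[:,2]>.05)&(T[:,2]<.1)&(T[:,0]>.02)]
    b=T[(d>.0285)&(d<.033)&(T[:,2]>.05)&(T[:,2]<.1)&(T[:,0]>.02)]
    print(n,len(s),"ring top z",np.percentile(s[:,2],[20,50,80]).round(4),"bearing z",np.percentile(b[:,2],[20,50,80]).round(4))
F=(P[...,:2]-A)@np.array([FY,[.96,-.281]]).T
P=np.load("pics/side12.npz")["P"];F=(P[...,:2]-A)@np.array([FY,[.96,-.281]]).T
m=(abs(F[...,1])<.008)&(abs(F[...,0]+.215)<.006)&(P[...,2]>.03);print("handle",np.percentile(P[m][:,2],[5,50,95]))
E
```

```text
[0.5182 0.02   0.1707] [-0.75  0.81 -2.08]
side 34 ring top z [0.0607 0.0629 0.0647] bearing z [0.0546 0.0587 0.0608]
wrist 601 ring top z [0.0618 0.0624 0.063 ] bearing z [0.0587 0.0593 0.0599]
handle [0.06360099 0.07160661 0.07635747]
```

The ring is about 0.6 mm above the bearing face with no contact load, concentric and square. The clamp handle is still level, so I hand in.

```bash
python3 -c "
from h import *
print(ctrl.hand_in())"
```

```text
the job is handed in; nothing more can be done
None
```

Handed in at about 20 s, with no verdict returned: the clamp handle is level at its stop (pad force not measured), and the pliers are held squeezed with the ring at the groove, about 0.6 mm above the bearing and within about 1 mm of centre.

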